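Photometer: click the sample cell into the beam, cover it and read

TASK

Measure the stoppered cuvette in the photometer, using only light touches of the fingertips: push the carriage by its tab until the carriage clicks into the notch that holds the stoppered cuvette in the light beam, then push the open cover over so that it closes fully, then press the large round read key all the way down and let go. Do not touch the cuvettes or lift them out of their wells, leave the key alone until the cuvette is in the beam and the cover is shut, and leave the other things on the worktop where they are.

Things in the scene. Friction and masses are not known exactly. Their poses are not given: they have to be found in the camera images.
- photometer: White bench photometer, fixed, turned by up to 0.25 rad. Origin on the worktop straight under the light beam; its x points to its rear (away from the operator), y to the left, z up. Housing x -94 to +62, y -74 to +140 mm; flat deck 52 mm above the worktop. The carriage channel runs along y at x = 0. Black lamp and detector heads, 24 mm above the deck, stand at x = +-21.5, y = 0 (9 x 17 mm).
- beam (a point): Point of the light beam between the two heads, on the channel's midline, 64.5 mm above the worktop. A cuvette is in the beam when its axis stands here, seen from above. To the right of the photometer (world x 0.48 to 0.72, y -0.20 to 0.03) stands a fixed centrifuge whose open lid rises to 0.26 m: travel above it.
- carriage (a joint): Travel in m of the dark carriage along the channel: 0 at the start (loading end, left), grows as it is pushed along the photometer's -y (right), end stop at 0.085. Its three wells, 20 mm apart along y, stand 35, 55 and 75 mm left (+y) of the beam at 0. It slides against 1 to 2 N, and a sprung ball holds it in notches at 0, 0.035, 0.055 and 0.075, which bring these wells into the beam.
- detent (a point): The sprung ball of the detent, in a steel block 7.5 mm above the deck (x 24 to 50, y 43 to 57 mm). Within about 2 mm of a notch it drops in and draws the carriage on to the notch by itself: the push force dips to nothing. It takes 6 to 9 N to push the carriage out of a notch again, either way.
- tab (a point): Middle of the outer (+y) face of the black push tab at the left end of the carriage: an upright plate 23 mm wide (x), 10 mm thick (y), from the deck up to 78 mm above the worktop; this point is 65 mm above it. It moves with the carriage. Pushed here along the photometer's -y it moves the carriage on; pushed on its opposite face along +y it brings it back.
- stoppered_cuvette: The sample: clear cuvette 12.5 mm square, with a round white stopper 11 mm high, 56 mm tall in all; the only one with a stopper. Loose in one of the three wells (which one varies), 24 mm deep in it. Origin at the centre of its underside, 29 mm above the worktop; z up.
- plain_cuvette_1: Clear open cuvette, 12.5 mm square, 45 mm tall, no stopper, loose in another well. Origin at the centre of its underside. Not to be touched.
- plain_cuvette_2: The same, in the remaining well. Not to be touched.
- cover (a joint): Angle in rad of the grey light cover, a hollow hood 62 mm deep (x), 63 mm wide (y), 40 mm high, hinged at the rear: 0 shut on the deck; at the start 1.85, leaning back on its stop, its flat top plate upright with the outer face to the rear (+x). 0.05 kg. It stays open by its weight above about 1 rad; pushed over from behind to less than 0.8 rad, it falls shut slowly by itself.
- cover_hinge (a point): Middle of the cover's hinge axis, which runs along the photometer's y: x = +34 mm, y = 0 and 59 mm above the worktop.
- cover_edge (a point): Middle of the edge between the cover's top plate and its front wall, 66 mm along the cover from the hinge and 33 mm out to the top plate's outer face. It is the highest rear edge while the cover is open and the upper front edge when shut, then 92 mm above the worktop.
- read_key (a joint): Travel in m of the large round black read key on the front part of the deck: 0 up, 0.004 fully down (about 4 N); springs back up.
- key_top (a point): Centre of the top of the read key, 26 mm across, 60 mm above the worktop when up; it presses straight down. On the photometer at x = -64 mm, y = -40 mm.
- specimen_cup: Bystander: specimen cup with screw lid, 62 mm across, 72 mm tall, in front of the photometer, left. Origin at the centre of its underside.
- timer: Bystander: small clip timer lying flat, 58 x 66 x 17 mm, to the right of the photometer's front. Origin at the centre of its underside.
- pen: Bystander: black ball pen lying in front of the photometer, 145 mm long, 9 mm high. Origin at the centre of its underside.
- tweezers: Bystander: steel tweezers lying flat, 130 mm long, 9 mm high. Origin at the centre of the underside.
- lancet_box: Bystander: small carton, 55 x 86 x 48 mm, behind the photometer. Origin at the centre of its underside.

How it is judged:
By the outcome, as a careful person would: the job done as asked, in the order asked, and still so for the second after the job is handed in, with the robot touching nothing.
It also fails if it takes over 64 s, if anything falls off the work surface, if the arm or the gripper's body presses on something with over 40 N, if the wrist force passes 120 N, or if a joint passes its speed limit or range.

ROBOT

A 6-joint arm with a two-finger parallel gripper is mounted at the origin on a cart in front of the work surface, level with it; the furniture and walls round the work are solid. World frame = base frame: x ahead of the robot, y to its left, z up, the work surface at z = 0. Lengths are in m, angles in degrees, forces in N, time in s.
With the tool pointing down it reaches from about 0.375 to 0.9 m from the base axis. Payload 3.1 kg.
Tool frame: the origin (TCP) lies at the very end of the fingers, on their centre line; the grasp point (between the pads) lies 19 mm behind it (grasp_offset is the distance from the TCP to the grasp point, in m); z points along the fingers, y is the direction in which the jaws open and shut (so a half turn about z gives the same grasp; the last joint's range is limited). The gripper opens to 87 mm and grips with 3 to 60 N. Pads are 19 mm wide; open, the fingers measure 117 mm over their backs; the gripper's body (75 mm by 190 mm) begins 51 mm behind the grasp point.
Start: joints at [-76.232, 30.224, 82.088, -0, 67.689, -10.227], TCP at [0.254, -0.571, 0.223] pointing down, gripper open.
Joint ranges: [-176.69, 176.69], [-43.24, 126.21], [12.49, 139.97], [-82, 262], [0, 151.66], [-163.58, 163.58]. Speed limits (degrees/s): [159.86, 159.86, 180, 180, 180, 180].

INTERFACE

Orientations are given as a 3x3 rotation matrix whose columns are the frame's x, y, z axes.
In Python, from rig import * gives the robot as it stands. The module is installed in compiled form; this text tells all that it offers.
- The arm moves only by the tool play_rows, never from a script. Its argument "plan" is a list that holds one entry, the list of rows, each a list of 7 numbers: the shift along the world's x, y, z each as a share of 5 cm, from -1 to 1, then the turn, a rotation vector about the world's x, y, z each as a share of pi rad, from -1 to 1, then the gripper's target within -1 to 1 (fully open at 1, half-way at 0, shut at -1). A call has 1 to 12 rows; each row shifts and turns the commanded pose from where the row before left it; what a row does not reach is not made up. A row lasts 1/10 s, in which the tool goes at most 50 mm and 8.59 degrees, less where a joint would pass 70% of its speed; a pose out of reach is approached as far as the arm can. A call with a number of a shift or a turn outside -1 to 1 is refused whole. A call with a gripper value outside its range is refused whole. The fingers move at their own pace and stop on an object; the grip force is fixed at half the most. Time passes only in rows, so rows that do not move let the fingers close. It gives the time, the measured TCP pose, the force and the opening at its end, in the units of the state.
- read_state(): the state, without advancing time (a new reading comes with each control period).
- capture(name): name is "scene" or "top"; returns the picture (384x512x3 uint8, red, green, blue); there is no depth.
- camera_params(name): a dict with "intrinsics" (3x3 intrinsics, pixels), "k1" (the pictures are not rectified: a ray, as slopes to the right and down, at radius r is drawn at 1 + k1 r^2 times it, then the intrinsics apply), "R" (3x3) and "t" (3): a world point X has camera coordinates R X + t. Camera axes: x right, y down, z forward; pixel columns grow to the right and rows downward; lengths in m; the calibration is good to about 2 mm. A picture is of the moment at which its call begins. camera_params takes no time and is no camera call.
- hand_in(): hands the job in, once; it reports no verdict.
The state is a dict: "time_s": time; "joint_positions": joint angles; "qvel": joint speeds; "tau": joint torques, N m; "position": TCP position; "tcp_rot": TCP orientation; "force": force on the tool from outside, world axes, zero at the start; "moment": the same for the moment, N m; "opening": opening from 0.0 (shut) to 1.0 (fully open).
Only numpy, scipy, OpenCV 4.12 (cv2) and the standard library are available. Lean on these libraries where they do the work, as an engineer would, in place of code of your own. Each camera call takes 0.05 s, during which the arm holds its last target. There are 200 camera calls.

## Working session

There is one attempt and no reset: what is moved stays moved. The work goes in short steps, Python scripts to look and compute and a tool call to move; the robot and the scene stay as the last step left them, time stands still between calls to the robot, and variables do not carry over. Pictures are saved under pics/ and viewed, about 8 in all and at most 12, crops included, and the job is handed in when it is done.

Besides the shell and the picture viewer there is one more tool, called after "Call:" as name([rows], argument=value, ...), one row to a line, values as JSON. play_rows: Moves the arm, as the interface text tells. Its arguments: {"type":"object","properties":{"plan":{"type":"array"}},"required":["plan"]}

```bash
mkdir -p pics; cat > h.py <<'E'
from rig import *
import numpy as np, cv2
def proj(name,P):
    c=camera_params(name);P=np.atleast_2d(P);X=P@np.array(c["R"]).T+np.array(c["t"])
    s=X[:,:2]/X[:,2:];s=s*(1+c["k1"]*(s**2).sum(1,keepdims=True));K=np.array(c["intrinsics"])
    return s@K[:2,:2].T+K[:2,2]
def unproj(name,px,z):
    c=camera_params(name);K=np.array(c["intrinsics"]);R=np.array(c["R"]);t=np.array(c["t"]);out=[]
    for p,zz in zip(np.atleast_2d(px),np.broadcast_to(z,len(np.atleast_2d(px)))):
        d=(np.array(p)-K[:2,2])/np.diag(K)[:2];s=d.copy()
        for _ in range(20): s=d/(1+c["k1"]*(s@s))
        r=R.T@np.r_[s,1];o=-R.T@t;out.append(o+r*(zz-o[2])/r[2])
    return np.array(out)
def save(name,f,crop=None,k=1):
    im=cv2.cvtColor(capture(name),cv2.COLOR_RGB2BGR)
    if crop: x0,y0,x1,y1=crop;im=im[y0:y1,x0:x1]
    cv2.imwrite("pics/"+f,cv2.resize(im,None,fx=k,fy=k,interpolation=cv2.INTER_CUBIC))
E
python3 - <<'E'
from h import *
save("top","t0.png",k=1.5);save("scene","s0.png",k=1.5)
for n in("top","scene"):
    c=camera_params(n);print(n,np.round(-np.array(c["R"]).T@np.array(c["t"]),3),c["intrinsics"],c["k1"])
print(read_state()["tcp_rot"],read_state()["force"])
E
```

```text
top [0.403 0.093 1.014] [[382.77677262   0.         256.39453834]
 [  0.         382.77677262 188.41232638]
 [  0.           0.           1.        ]] -0.06836851000856306
scene [0.026 0.647 0.825] [[499.60646983   0.         257.60411194]
 [  0.         499.60646983 195.83098648]
 [  0.           0.           1.        ]] -0.1060598237805004
[[ 9.13565686e-01  4.06690963e-01 -4.44880327e-04]
 [ 4.06691038e-01 -9.13563766e-01  1.90909291e-03]
 [ 3.69984287e-04 -1.92501061e-03 -9.99998079e-01]] [-0.64822866 -0.29212087  0.24020387]
```

View pics/t0.png

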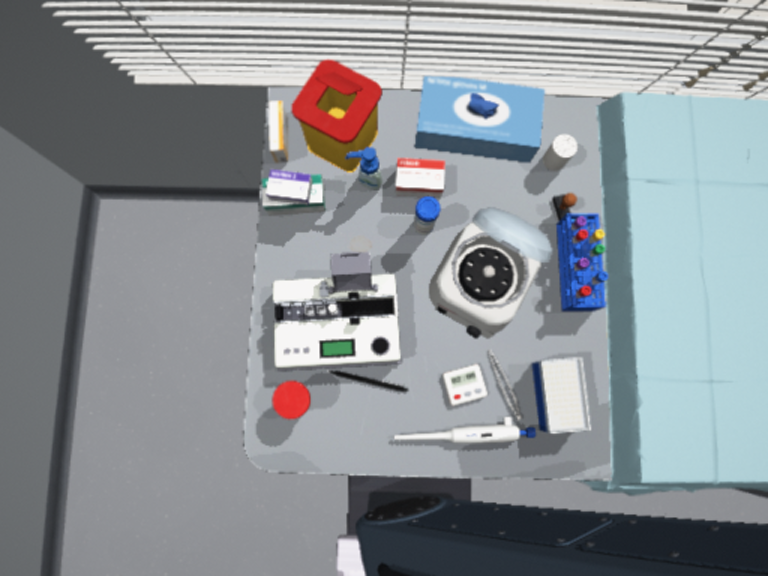

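View pics/s0.png

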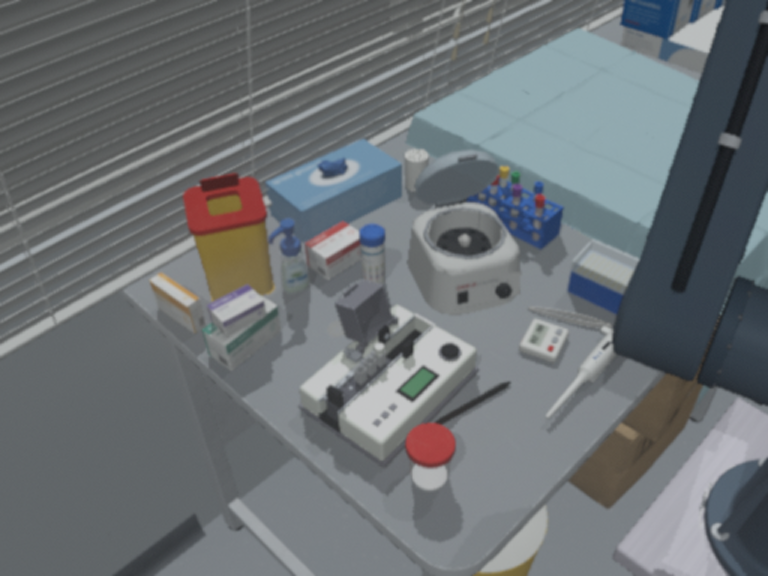

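The top view shows the photometer at about (272–400, 275–367) px of the 1.5x picture, with the key at (380,346) and the cover open to the rear at (350,270). I'll crop closer.

```bash
python3 - <<'E'
from h import *
save("top","t1.png",(172,155,277,255),7);save("scene","s1.png",(190,180,330,310),5.5)
E
```

```text
(no output)
```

View pics/t1.png

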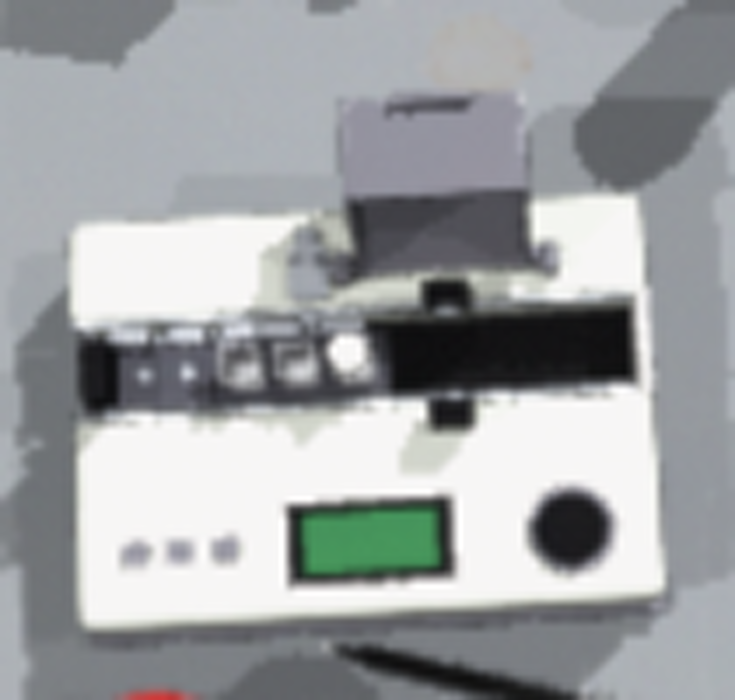

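View pics/s1.png

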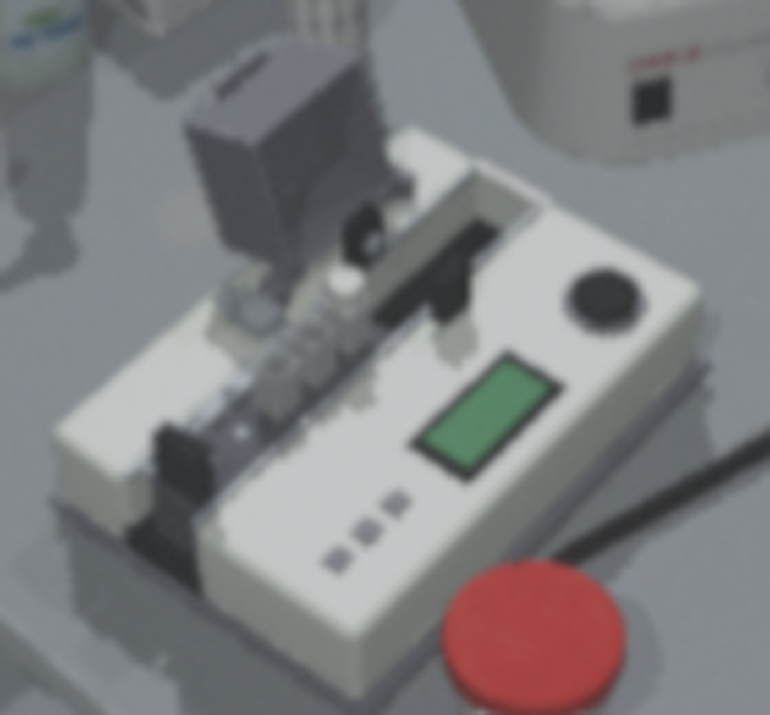

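The stoppered cuvette (white stopper at about (347,352) in the top crop) is in the well nearest the beam, so the target is 0.035. Next I'll fit the photometer pose.

```bash
cat >> h.py <<'E'
def W(pose,P):
    x,y,a=pose;P=np.atleast_2d(np.array(P,float));c,s=np.cos(a),np.sin(a)
    return np.c_[x+c*P[:,0]-s*P[:,1],y+s*P[:,0]+c*P[:,1],P[:,2]]
E
python3 - <<'E'
from h import *
from scipy.optimize import least_squares
T=[((73,228),(62,140,52)),((640,198),(62,-74,52)),((80,628),(-94,140,52)),((663,597),(-94,-74,52)),((570,528),(-64,-40,60)),((448,294),(21.5,0,76)),((452,413),(-21.5,0,76))]
S=[((352,632),(-94,140,52)),((58,432),(62,140,52)),((700,290),(-94,-74,52)),((606,298),(-64,-40,60))]
tp=np.array([t[0] for t in T])/7+[172-.5+.07,155-.43];sp=np.array([t[0] for t in S])/5.5+[190-.4,180-.4]
TM=np.array([t[1] for t in T])/1e3;SM=np.array([t[1] for t in S])/1e3
def f(p):return np.r_[(proj("top",W(p,TM))-tp).ravel(),(proj("scene",W(p,SM))-sp).ravel()]
r=least_squares(f,[.45,.1,0],loss='soft_l1',x_scale=[.01,.01,.01]);p=r.x;print(p,np.round(f(p).reshape(-1,2),1).tolist())
ft=lambda p:f(p)[:14]
print(least_squares(ft,p,x_scale=[.01]*3).x)
np.save("pose.npy",p)
for w in(35,55,75): print(w,(proj("top",W(p,[[0,w/1e3,.085]]))-[172,155])*7)
print("tab",W(p,[[0,.14,.065]]),"key",W(p,[[-.064,-.04,.06]]),"hinge",W(p,[[.034,0,.059]]))
# tab candidates: top centre at +y face
for y in(.12,.13,.14,.15):print(y,(proj("top",W(p,[[-.0115,y,.078],[.0115,y,.078]]))-[172,155])*7,(proj("scene",W(p,[[-.0115,y,.078],[.0115,y,.078]]))-[190,180])*5.5)
E
```

```text
[0.53297449 0.1416983  0.07006436] [[-1.5, -3.3], [0.9, -2.3], [-2.1, 0.9], [0.4, 2.0], [-0.4, 0.1], [-0.5, -0.8], [-0.5, -0.6], [1.7, 2.3], [-3.0, -2.6], [5.7, -0.4], [1.7, -2.0]]
[0.531872   0.14054016 0.08301491]
35 [[342.36230031 345.92122056]]
55 [[285.2409791  348.13551407]]
75 [[228.14039207 350.34256597]]
tab [[0.52317351 0.28135481 0.065     ]] key [[0.4719318  0.09731599 0.06      ]] hinge [[0.56689108 0.14407854 0.059     ]]
0.12 [[103.5172267  390.35759269]
 [102.91638655 325.7082508 ]] [[218.00847913 437.67480511]
 [170.8766689  405.37338162]]
0.13 [[ 75.17718194 391.43938819]
 [ 74.69533921 326.79302554]] [[198.39356845 454.66966064]
 [151.2402741  421.99617857]]
0.14 [[ 46.85225209 392.51843342]
 [ 46.48921206 327.8760853 ]] [[178.57014057 471.8409066 ]
 [131.39887467 438.78965217]]
0.15 [[ 18.54379068 393.59467282]
 [ 18.29934089 328.9573767 ]] [[158.53605958 489.19024319]
 [111.35043403 455.75542668]]
```

```bash
python3 - <<'E'
from h import *
from scipy.optimize import least_squares
T=[((73,228),(62,140,52)),((640,198),(62,-74,52)),((80,628),(-94,140,52)),((663,597),(-94,-74,52)),((570,528),(-64,-40,60)),((448,294),(21.5,0,76)),((452,413),(-21.5,0,76)),((349,352),(0,35,85)),((296,362),(0,55,74)),((242,364),(0,75,74))]
S=[((352,632),(-94,140,52)),((58,432),(62,140,52)),((700,290),(-94,-74,52)),((606,298),(-64,-40,60)),((347,280),(0,35,85))]
tp=np.array([t[0] for t in T])/7+[172-.43,155-.43];sp=np.array([t[0] for t in S])/5.5+[190-.4,180-.4]
TM=np.array([t[1] for t in T])/1e3;SM=np.array([t[1] for t in S])/1e3
def sh(M,b):
    M=M.copy();k=(abs(M[:,2]-.052)<1e-6);M[k,:2]-=b*np.sign(M[k,:2]);return M
def f(p):return np.r_[(proj("top",W(p[:3],sh(TM,p[3])))-tp+p[4:6]).ravel(),(proj("scene",W(p[:3],sh(SM,p[3])))-sp+p[6:8]).ravel(),p[4:8]/1.]
r=least_squares(f,[.53,.14,0.07,.004,0,0,0,0],loss='soft_l1',x_scale=[.01]*4+[1]*4);p=r.x;print(p,np.round(f(p).reshape(-1,2),1).tolist())
p=p[:3];np.save("pose.npy",p)
print("tab",W(p,[[0,.14,.065]]),"key",W(p,[[-.064,-.04,.06]]),"hinge",W(p,[[.034,0,.059]]))
E
```

```text
[ 0.53295334  0.1438665   0.08334959  0.00520476  1.29307374  0.4833639
 -0.90050372  0.54577302] [[0.7, -0.2], [-0.9, -0.1], [0.9, -0.1], [-0.9, 0.0], [0.3, 0.4], [-0.2, -0.3], [0.0, -0.1], [-0.1, 0.2], [-0.2, -0.2], [-0.6, -0.0], [0.9, 0.4], [-0.7, -1.1], [0.6, 0.4], [0.1, -1.2], [-0.1, 0.2], [1.3, 0.5], [-0.9, 0.5]]
tab [[0.52129791 0.28338048 0.065     ]] key [[0.47250565 0.09867716 0.06      ]] hinge [[0.56683531 0.1466971  0.059     ]]
```

```bash
python3 - <<'E'
from h import *
p=np.load("pose.npy")
for n,P in dict(tabpre=[0,.165,.2],tabface=[0,.128,.063],coverpre=[.115,.005,.1],coverend=[.045,.005,.1],key=[-.064,-.04,.06]).items(): print(n,np.round(W(p,[P]),4))
print("vial top",unproj("top",[[285,139]],[.07,]),unproj("scene",[[248,157]],[.07]),"@.09",unproj("top",[[285,139]],.09),unproj("scene",[[248,157]],.09))
print("pump",unproj("top",[[246,103]],.13),unproj("scene",[[192,155]],.13),unproj("top",[[246,103]],.17),unproj("scene",[[192,155]],.17))
E
```

```text
tabpre [[0.5192 0.3083 0.2   ]]
tabface [[0.5223 0.2714 0.063 ]]
coverpre [[0.6471 0.1584 0.1   ]]
coverend [[0.5774 0.1526 0.1   ]]
key [[0.4725 0.0987 0.06  ]]
vial top [[0.70726492 0.02105316 0.07      ]] [[0.7208557  0.00948967 0.07      ]] @.09 [[0.70082053 0.02258585 0.09      ]] [[0.70244649 0.02639366 0.09      ]]
pump [[0.77721142 0.12279159 0.13      ]] [[0.76240624 0.14147468 0.13      ]] [[0.76028383 0.12146257 0.17      ]] [[0.72001433 0.17060211 0.17      ]]
```

Call:
play_rows([
  [[0,0,1,0,0,0,-1],[0,0,1,0,0,0,-1],[0,0,0.5,0,0,0,-1]],
])

```text
time_s: 0.5
position: [0.2546, -0.5725, 0.3522]
tcp_rot: [[0.914, 0.407, 0.002], [0.407, -0.914, -0.007], [-0.001, 0.007, -1.0]]
force: [-0.8, -1.0, -0.6]
opening: 0.81
```

Call:
play_rows([
  [[0.4,0.88,0,0,0,0.02,-1],[0.4,0.88,0,0,0,0.02,-1],[0.4,0.88,0,0,0,0.02,-1],[0.4,0.88,0,0,0,0.02,-1],[0.4,0.88,0,0,0,0.02,-1],[0.4,0.88,0,0,0,0.02,-1],[0.4,0.88,0,0,0,0.02,-1],[0.4,0.88,0,0,0,0.02,-1],[0.4,0.88,0,0,0,0.02,-1],[0.4,0.88,0,0,0,0.02,-1]],
])

```text
time_s: 1.5
position: [0.4545, -0.129, 0.3476]
tcp_rot: [[0.498, 0.867, 0.0], [0.867, -0.498, -0.0], [0.0, 0.0, -1.0]]
force: [0.1, -0.8, 0.3]
opening: 0.014
```

Call:
play_rows([
  [[0.13,0.88,0,0,0,0.02,-1],[0.13,0.88,0,0,0,0.02,-1],[0.13,0.88,0,0,0,0.02,-1],[0.13,0.88,0,0,0,0.02,-1],[0.13,0.88,0,0,0,0.02,-1],[0.13,0.88,0,0,0,0.02,-1],[0.13,0.88,0,0,0,0.02,-1],[0.13,0.88,0,0,0,0.02,-1],[0.13,0.88,0,0,0,0.02,-1],[0.13,0.88,0,0,0,0.013,-1],[0,0,0,0,0,0,-1],[0,0,0,0,0,0,-1]],
])

```text
time_s: 2.7
position: [0.5186, 0.3097, 0.3468]
tcp_rot: [[-0.084, 0.996, -0.001], [0.996, 0.084, -0.001], [-0.001, -0.001, -1.0]]
force: [0.8, -0.3, -0.0]
opening: 0.003
```

Call:
play_rows([
  [[0,0,-1,0,0,0,-1],[0,0,-1,0,0,0,-1],[0,0,-1,0,0,0,-1],[0,0,-1,0,0,0,-1],[0,0,-0.8,0,0,0,-1],[0,0,-0.5,0,0,0,-1],[0,0,-0.36,0,0,0,-1],[0,0,0,0,0,0,-1],[0,0,0,0,0,0,-1]],
])

```text
time_s: 3.6
position: [0.5196, 0.3079, 0.065]
tcp_rot: [[-0.081, 0.997, -0.0], [0.997, 0.081, -0.0], [-0.0, -0.0, -1.0]]
force: [0.7, 0.6, 1.5]
opening: 0.008
```

```bash
python3 - <<'E'
from h import *
save("scene","s2.png",(180,160,330,290),5)
s=read_state();print(s["position"],s["force"])
print((proj("scene",[s["position"]])-[180,160])*5)
E
```

```text
[0.52014283 0.30845666 0.06574215] [0.66184772 0.39284086 0.70420638]
[[145.71958425 578.20870816]]
```

View pics/s2.png

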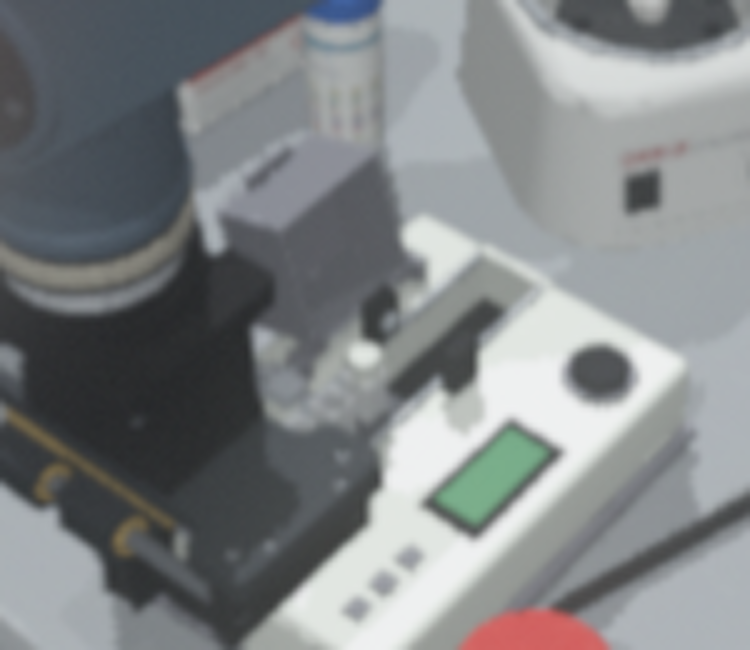

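Call:
play_rows([
  [[0.003,-0.04,0,0,0,0,-1],[0.003,-0.04,0,0,0,0,-1],[0.003,-0.04,0,0,0,0,-1],[0.003,-0.04,0,0,0,0,-1],[0.003,-0.04,0,0,0,0,-1],[0.003,-0.04,0,0,0,0,-1],[0.003,-0.04,0,0,0,0,-1],[0.003,-0.04,0,0,0,0,-1],[0,0,0,0,0,0,-1]],
])

```text
time_s: 4.55
position: [0.5204, 0.2927, 0.0645]
tcp_rot: [[-0.082, 0.997, -0.0], [0.997, 0.082, -0.0], [-0.0, -0.0, -1.0]]
force: [0.3, -0.8, -0.2]
opening: 0.006
```

Call:
play_rows([
  [[0.003,-0.04,0,0,0,0,-1],[0.003,-0.04,0,0,0,0,-1],[0,0,0,0,0,0,-1]],
])

```text
time_s: 4.85
position: [0.5207, 0.2888, 0.0645]
tcp_rot: [[-0.082, 0.997, -0.0], [0.997, 0.082, -0.0], [-0.0, -0.0, -1.0]]
force: [0.1, -0.1, -0.4]
opening: 0.005
```

Call:
play_rows([
  [[0.003,-0.04,0,0,0,0,-1],[0.003,-0.04,0,0,0,0,-1],[0,0,0,0,0,0,-1]],
])

```text
time_s: 5.15
position: [0.521, 0.2848, 0.0646]
tcp_rot: [[-0.082, 0.997, -0.0], [0.997, 0.082, -0.0], [-0.0, -0.0, -1.0]]
force: [0.4, -0.9, 0.5]
opening: 0.004
```

Call:
play_rows([
  [[0.002,-0.02,0,0,0,0,-1],[0.002,-0.02,0,0,0,0,-1],[0,0,0,0,0,0,-1]],
])

```text
time_s: 5.45
position: [0.5212, 0.2831, 0.0646]
tcp_rot: [[-0.082, 0.997, 0.0], [0.997, 0.082, 0.0], [0.0, 0.0, -1.0]]
force: [-1.3, 0.9, 0.3]
opening: 0.005
```

Call:
play_rows([
  [[0.002,-0.02,0,0,0,0,-1],[0.002,-0.02,0,0,0,0,-1],[0,0,0,0,0,0,-1]],
])

```text
time_s: 5.75
position: [0.5213, 0.2827, 0.0646]
tcp_rot: [[-0.082, 0.997, 0.0], [0.997, 0.082, 0.003], [0.003, 0.001, -1.0]]
force: [-1.4, 6.9, -1.0]
opening: 0.005
```

Call:
play_rows([
  [[0.002,-0.02,0,0,0,0,-1],[0.002,-0.02,0,0,0,0,-1],[0,0,0,0,0,0,-1]],
])

```text
time_s: 6.05
position: [0.5215, 0.28, 0.0646]
tcp_rot: [[-0.083, 0.997, 0.0], [0.997, 0.083, 0.001], [0.001, 0.0, -1.0]]
force: [-0.5, 2.1, -0.7]
opening: 0.006
```

Call:
play_rows([
  [[0.002,-0.02,0,0,0,0,-1],[0.002,-0.02,0,0,0,0,-1],[0,0,0,0,0,0,-1]],
])

```text
time_s: 6.35
position: [0.5218, 0.2763, 0.0645]
tcp_rot: [[-0.083, 0.997, -0.0], [0.997, 0.083, -0.001], [-0.001, -0.0, -1.0]]
force: [-0.5, -0.1, -0.6]
opening: 0.005
```

Call:
play_rows([
  [[0.003,-0.04,0,0,0,0,-1],[0.003,-0.04,0,0,0,0,-1],[0.003,-0.04,0,0,0,0,-1],[0.003,-0.04,0,0,0,0,-1],[0.003,-0.04,0,0,0,0,-1],[0.003,-0.04,0,0,0,0,-1],[0.003,-0.04,0,0,0,0,-1],[0.003,-0.04,0,0,0,0,-1],[0.003,-0.04,0,0,0,0,-1],[0.003,-0.04,0,0,0,0,-1],[0,0,0,0,0,0,-1]],
])

```text
time_s: 7.45
position: [0.5231, 0.2565, 0.0645]
tcp_rot: [[-0.083, 0.997, -0.001], [0.997, 0.083, -0.001], [-0.001, -0.001, -1.0]]
force: [0.5, 0.0, -0.1]
opening: 0.004
```

Call:
play_rows([
  [[0.003,-0.03,0,0,0,0,-1],[0.002,-0.02,0,0,0,0,-1],[0,0,0,0,0,0,-1]],
])

```text
time_s: 7.75
position: [0.5234, 0.2542, 0.0645]
tcp_rot: [[-0.083, 0.997, -0.0], [0.997, 0.083, -0.0], [-0.0, -0.0, -1.0]]
force: [0.7, 0.8, 0.3]
opening: 0.009
```

Call:
play_rows([
  [[0.001,-0.01,0,0,0,0,-1],[0.001,-0.01,0,0,0,0,-1],[0,0,0,0,0,0,-1]],
])

```text
time_s: 8.05
position: [0.5236, 0.2534, 0.0645]
tcp_rot: [[-0.083, 0.997, -0.0], [0.997, 0.083, -0.0], [-0.0, -0.0, -1.0]]
force: [1.1, -0.5, 0.2]
opening: -0.0
```

Call:
play_rows([
  [[0.001,-0.01,0,0,0,0,-1],[0.001,-0.01,0,0,0,0,-1],[0,0,0,0,0,0,-1]],
])

```text
time_s: 8.35
position: [0.5238, 0.2524, 0.0646]
tcp_rot: [[-0.083, 0.997, 0.0], [0.997, 0.083, -0.0], [-0.0, -0.0, -1.0]]
force: [-0.2, -0.2, -0.3]
opening: 0.004
```

Call:
play_rows([
  [[0.001,-0.01,0,0,0,0,-1],[0.001,-0.01,0,0,0,0,-1],[0,0,0,0,0,0,-1]],
])

```text
time_s: 8.65
position: [0.5239, 0.2515, 0.0646]
tcp_rot: [[-0.083, 0.997, 0.0], [0.997, 0.083, -0.0], [-0.0, 0.0, -1.0]]
force: [0.0, 0.7, -1.2]
opening: 0.005
```

Call:
play_rows([
  [[0.001,-0.01,0,0,0,0,-1],[0.001,-0.01,0,0,0,0,-1],[0,0,0,0,0,0,-1]],
])

```text
time_s: 8.95
position: [0.5239, 0.2505, 0.0645]
tcp_rot: [[-0.082, 0.997, -0.0], [0.997, 0.082, -0.0], [-0.0, -0.0, -1.0]]
force: [0.5, 0.1, 0.8]
opening: 0.001
```

Call:
play_rows([
  [[0.001,-0.01,0,0,0,0,-1],[0.001,-0.01,0,0,0,0,-1],[0,0,0,0,0,0,-1]],
])

```text
time_s: 9.25
position: [0.524, 0.2495, 0.0645]
tcp_rot: [[-0.083, 0.997, -0.0], [0.997, 0.083, -0.0], [-0.0, -0.0, -1.0]]
force: [-0.1, -0.1, 0.2]
opening: 0.003
```

```bash
python3 - <<'E'
from h import *
p=np.load("pose.npy")
save("scene","s3.png",(200,180,310,270),7)
off=np.array([.9,-.5])
for y in(-.02,0,.02): print(y,(proj("scene",W(p,[[0,y,.085]]))+[-.9,.55]-[200,180])*7)
E
```

```text
-0.02 [[488.79951773 249.61949288]]
0 [[445.80800599 287.34958739]]
0.02 [[401.89459537 325.87611274]]
```

View pics/s3.png

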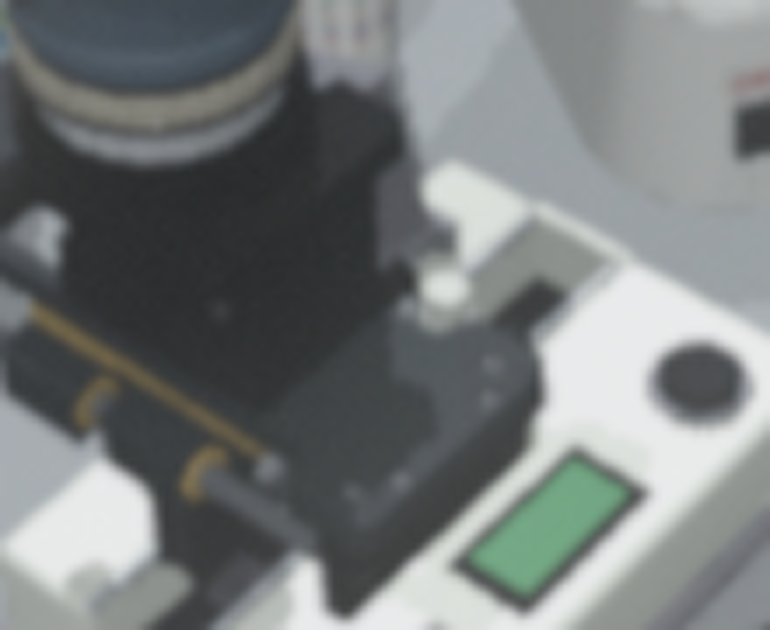

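The stopper is at (445,288) px, exactly where the beam point projects (446,287). There is no force on the finger, so the carriage has dropped into the 0.035 notch ahead of it. Next I'll retreat and go behind the cover.

Call:
play_rows([
  [[-0.03,0.4,0,0,0,0,-1],[0,0,1,0,0,0,-1],[0,0,1,0,0,0,-1],[0,0,1,0,0,0,-1],[0.61,-0.56,0,0,0,0,-1],[0.61,-0.56,0,0,0,0,-1],[0.61,-0.56,0,0,0,0,-1],[0.61,-0.56,0,0,0,0,-1],[0,0,0,0,0,0,-1],[0,0,0,0,0,0,-1]],
])

```text
time_s: 10.3
position: [0.6445, 0.1567, 0.214]
tcp_rot: [[-0.081, 0.997, -0.001], [0.997, 0.081, 0.0], [0.0, -0.001, -1.0]]
force: [0.2, 0.4, 0.6]
opening: 0.005
```

```bash
python3 - <<'E'
from h import *
p=np.load("pose.npy");s=read_state();x=s["position"];print(x,s["force"])
c,n=np.cos(p[2]),np.sin(p[2]);d=x[:2]-p[:2];print("phot",c*d[0]+n*d[1],-n*d[0]+c*d[1])
E
```

```text
[0.64453817 0.15668046 0.21397335] [0.22062518 0.41470681 0.58461306]
phot 0.11226425136064401 0.0034796933288495837
```

Call:
play_rows([
  [[0.12,0.01,0,0,0,0,-1],[0,0,-0.8,0,0,0,-1],[0,0,-0.8,0,0,0,-1],[0,0,-0.6,0,0,0,-1],[0,0,0,0,0,0,-1],[0,0,0,0,0,0,-1]],
])

```text
time_s: 10.9
position: [0.6502, 0.1592, 0.1048]
tcp_rot: [[-0.084, 0.996, -0.001], [0.996, 0.084, 0.0], [0.0, -0.001, -1.0]]
force: [0.2, -0.0, 0.1]
opening: 0.004
```

Call:
play_rows([
  [[-0.1,-0.008,0,0,0,0,-1],[-0.1,-0.008,0,0,0,0,-1],[-0.1,-0.008,0,0,0,0,-1],[-0.1,-0.008,0,0,0,0,-1],[0,0,0,0,0,0,-1]],
])

```text
time_s: 11.4
position: [0.6296, 0.1564, 0.1051]
tcp_rot: [[-0.083, 0.997, -0.0], [0.997, 0.083, -0.0], [0.0, -0.0, -1.0]]
force: [-0.3, 0.6, 0.0]
opening: 0.006
```

Call:
play_rows([
  [[-0.08,-0.007,0,0,0,0,-1],[-0.08,-0.007,0,0,0,0,-1],[-0.08,-0.007,0,0,0,0,-1],[-0.08,-0.007,0,0,0,0,-1]],
])

```text
time_s: 11.8
position: [0.6143, 0.155, 0.1045]
tcp_rot: [[-0.082, 0.997, 0.0], [0.997, 0.082, 0.0], [0.0, 0.0, -1.0]]
force: [1.3, 0.1, 0.8]
opening: 0.006
```

Call:
play_rows([
  [[-0.08,-0.007,0,0,0,0,-1],[-0.08,-0.007,0,0,0,0,-1],[-0.08,-0.007,0,0,0,0,-1],[-0.08,-0.007,0,0,0,0,-1],[-0.08,-0.007,0,0,0,0,-1]],
])

```text
time_s: 12.3
position: [0.5942, 0.1533, 0.1046]
tcp_rot: [[-0.082, 0.997, 0.0], [0.997, 0.082, 0.0], [0.0, 0.0, -1.0]]
force: [0.6, 0.3, 0.2]
opening: 0.01
```

Call:
play_rows([
  [[-0.08,-0.007,0,0,0,0,-1],[-0.08,-0.007,0,0,0,0,-1],[-0.08,-0.007,0,0,0,0,-1],[-0.08,-0.007,0,0,0,0,-1],[-0.08,-0.007,0,0,0,0,-1],[0,0,0,0,0,0,-1]],
])

```text
time_s: 12.9
position: [0.5736, 0.1515, 0.1044]
tcp_rot: [[-0.083, 0.997, -0.001], [0.997, 0.083, -0.0], [0.0, -0.001, -1.0]]
force: [-0.1, -0.0, 0.6]
opening: 0.007
```

```bash
python3 - <<'E'
from h import *
save("scene","s4.png",(200,160,330,270),6)
E
```

```text
(no output)
```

View pics/s4.png

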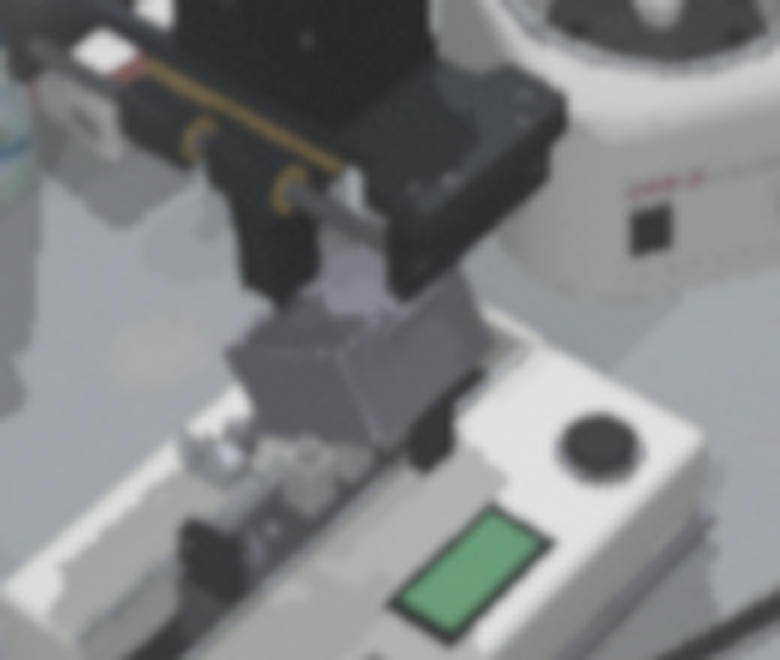

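The cover has tipped past 0.8 rad and is falling (front wall at about (330,390)). I'll lift, wait, then go above the key.

Call:
play_rows([
  [[0,0,0.6,0,0,0,-1],[0,0,0.8,0,0,0,-1],[0,0,0.8,0,0,0,-1],[0,0,0,0,0,0,-1],[0,0,0,0,0,0,-1],[0,0,0,0,0,0,-1],[0,0,0,0,0,0,-1],[-0.67,-0.35,0,0,0,0,-1],[-0.67,-0.35,0,0,0,0,-1],[-0.67,-0.35,0,0,0,0,-1],[0,0,0,0,0,0,-1],[0,0,0,0,0,0,-1]],
])

```text
time_s: 14.15
position: [0.4734, 0.0988, 0.2139]
tcp_rot: [[-0.082, 0.997, -0.001], [0.997, 0.082, 0.0], [0.0, -0.001, -1.0]]
force: [1.1, -0.0, -0.0]
opening: 0.003
```

```bash
python3 - <<'E'
from h import *
save("scene","s5.png",(190,150,330,275),5.5)
p=np.load("pose.npy");s=read_state();x=s["position"];print(x,s["force"])
print("shut cover edge",(proj("scene",W(p,[[-.032,.0315,.092],[-.032,-.0315,.092],[.034,.0315,.092]]))+[-.9,.55]-[190,150])*5.5)
E
```

```text
[0.47473085 0.09901225 0.21421518] [ 0.21000217 -0.30564591  0.85931857]
shut cover edge [[417.63565993 466.41643341]
 [525.04060616 369.2495199 ]
 [280.54146038 383.69028137]]
```

View pics/s5.png

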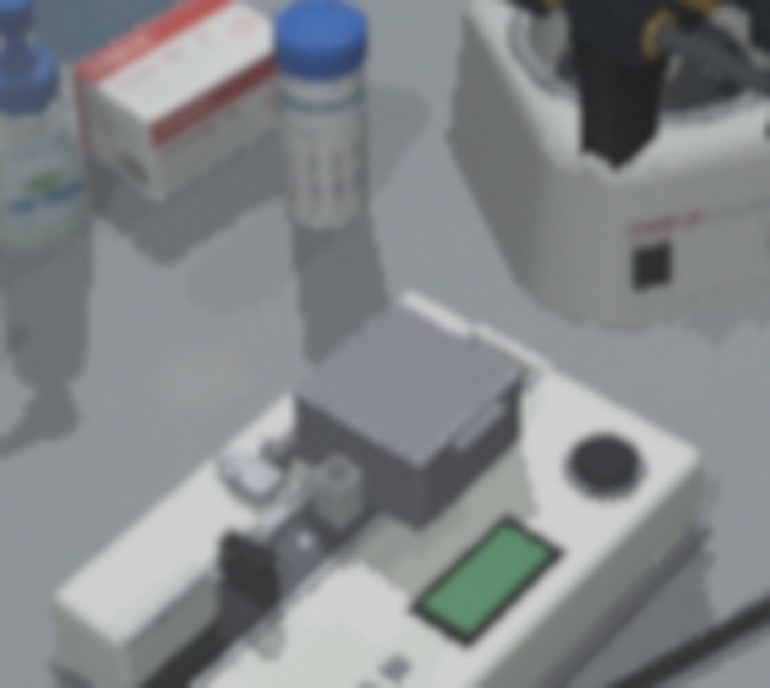

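The cover is shut: its front corner is at (417,463) px against (418,466) predicted. Next, the key.

Call:
play_rows([
  [[-0.02,0,-1,0,0,0,-1],[0,0,-0.8,0,0,0,-1],[0,0,-0.6,0,0,0,-1],[0,0,-0.36,0,0,0,-1],[0,0,0,0,0,0,-1],[0,0,0,0,0,0,-1]],
])

```text
time_s: 14.8
position: [0.4742, 0.0993, 0.0762]
tcp_rot: [[-0.083, 0.997, 0.0], [0.997, 0.083, 0.0], [0.0, 0.0, -1.0]]
force: [0.3, -0.2, 0.8]
opening: 0.007
```

Call:
play_rows([
  [[0,0,-0.04,0,0,0,-1],[0,0,-0.04,0,0,0,-1],[0,0,-0.04,0,0,0,-1],[0,0,0,0,0,0,-1]],
])

```text
time_s: 15.2
position: [0.4732, 0.099, 0.0709]
tcp_rot: [[-0.083, 0.997, 0.001], [0.997, 0.083, -0.0], [-0.0, 0.001, -1.0]]
force: [0.4, -0.3, 0.0]
opening: 0.005
```

Call:
play_rows([
  [[0,0,-0.03,0,0,0,-1],[0,0,-0.03,0,0,0,-1],[0,0,0,0,0,0,-1]],
])

```text
time_s: 15.5
position: [0.4729, 0.099, 0.0674]
tcp_rot: [[-0.082, 0.997, -0.0], [0.997, 0.082, 0.0], [0.0, -0.0, -1.0]]
force: [0.5, 0.1, -0.3]
opening: 0.008
```

Call:
play_rows([
  [[0,0,-0.04,0,0,0,-1],[0,0,-0.04,0,0,0,-1],[0,0,-0.04,0,0,0,-1],[0,0,0,0,0,0,-1]],
])

```text
time_s: 15.9
position: [0.4728, 0.0991, 0.0612]
tcp_rot: [[-0.083, 0.997, -0.001], [0.997, 0.083, 0.0], [0.0, -0.001, -1.0]]
force: [-0.3, 0.6, -0.3]
opening: -0.0
```

Call:
play_rows([
  [[0,0,-0.04,0,0,0,-1],[0,0,-0.02,0,0,0,-1],[0,0,0,0,0,0,-1]],
])

```text
time_s: 16.2
position: [0.4731, 0.0991, 0.0586]
tcp_rot: [[-0.083, 0.997, 0.0], [0.997, 0.083, -0.0], [-0.0, 0.0, -1.0]]
force: [-1.1, -0.2, 2.6]
opening: 0.004
```

Call:
play_rows([
  [[0,0,-0.02,0,0,0,-1],[0,0,0,0,0,0,-1]],
])

```text
time_s: 16.4
position: [0.4731, 0.0991, 0.0576]
tcp_rot: [[-0.083, 0.997, 0.0], [0.997, 0.083, 0.0], [0.0, 0.0, -1.0]]
force: [-1.3, -0.1, 3.1]
opening: 0.001
```

Call:
play_rows([
  [[0,0,-0.02,0,0,0,-1],[0,0,-0.02,0,0,0,-1],[0,0,0,0,0,0,-1]],
])

```text
time_s: 16.7
position: [0.4731, 0.0991, 0.0563]
tcp_rot: [[-0.083, 0.997, 0.0], [0.997, 0.083, -0.0], [-0.0, 0.0, -1.0]]
force: [-2.4, 0.1, 10.6]
opening: 0.008
```

Call:
play_rows([
  [[0,0,-0.02,0,0,0,-1],[0,0,0,0,0,0,-1]],
])

```text
time_s: 16.9
position: [0.4731, 0.0991, 0.0561]
tcp_rot: [[-0.083, 0.997, 0.001], [0.997, 0.083, -0.0], [-0.0, 0.001, -1.0]]
force: [-3.6, 0.1, 18.9]
opening: 0.006
```

The force went from 3 N to 19 N with z stalled at 0.056, so the key is bottomed. I'll release and check.

Call:
play_rows([
  [[0,0,0.2,0,0,0,-1],[0,0,0.6,0,0,0,-1],[0,0,1,0,0,0,-1],[0,0,1,0,0,0,-1],[0,0,1,0,0,0,-1],[-0.5,0,0.5,0,0,0,-1],[0,0,0,0,0,0,-1],[0,0,0,0,0,0,-1],[0,0,0,0,0,0,-1]],
])

```text
time_s: 17.8
position: [0.4477, 0.099, 0.2682]
tcp_rot: [[-0.082, 0.997, -0.002], [0.997, 0.082, 0.0], [0.0, -0.002, -1.0]]
force: [-0.1, -0.2, -0.1]
opening: 0.007
```

```bash
python3 - <<'E'
from h import *
save("scene","s6.png",k=1.5)
s=read_state();print(s["position"],s["force"],s["time_s"])
E
```

```text
[0.44769516 0.09897285 0.26799215] [-0.84612591  0.73958813 -0.95142749] 17.85
```

View pics/s6.png

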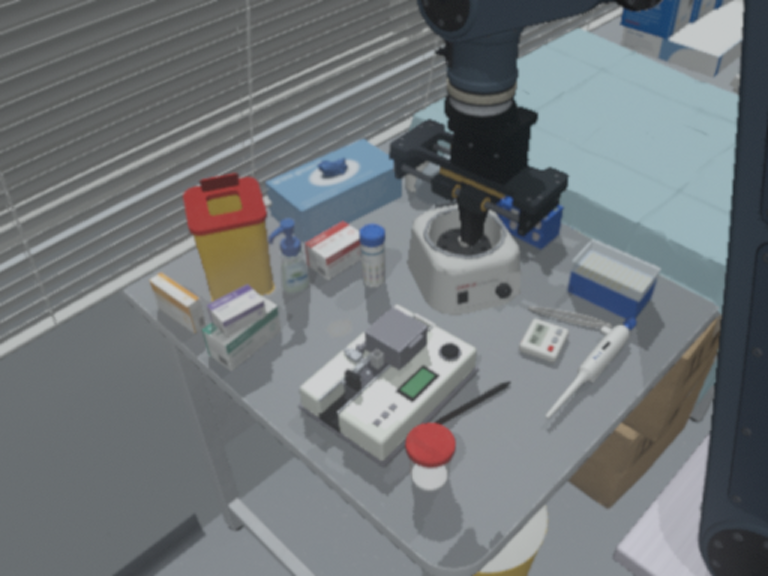

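The cover is shut at (395,335) px, the key is up at (450,352), the bystanders have not moved, and the arm is clear. I'm handing in.

```bash
python3 -c "
from rig import *
print(hand_in())"
```

```text
the job is handed in; nothing more can be done
None
```

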